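Put the photo bench's hand tools away in the shadow drawer

TASK

Pack up the finds-photography bench: pull the drawer of the low grey unit fully out, lay every spanner, caliper, scraper, trowel and L-shaped scale bar that is on the table flat into its own cut-out in the foam, and when all of them lie home in their pockets push the drawer fully shut and then slide its orange lock all the way over to the red mark. Leave the brush and everything else on the bench where it is.

Things in the scene. Friction and masses are not known exactly. Their poses are not given: they have to be found in the camera images.
- spanner: steel open-ended spanner, 150 mm long; its handle at the grip is 16 mm wide and 12 mm thick; the forked head is 40 mm wide. Origin: on its underside at the middle of its length, where it is best gripped; x points to its head, z up when lying as it should. At the start it lies flat on the table, face up. It may be absent in some starts.
- caliper: steel caliper, 150 mm long; its beam at the grip is 14 mm wide and 10 mm thick; near the head two jaws stick out 40 mm to the +y side of the beam's middle, with a black slide there. Origin: on its underside at the middle of its length, where it is best gripped; x points to its head, z up when lying as it should. At the start it lies flat on the table, face up. It may be absent in some starts.
- scraper: scraper, 150 mm long; its blue handle at the grip is 22 mm wide and 18 mm thick; the flat steel blade at the head is 52 mm wide. Origin: on its underside at the middle of its length, where it is best gripped; x points to its head, z up when lying as it should. At the start it lies flat on the table, face up. It may be absent in some starts.
- trowel: pointed trowel, 150 mm long; its wooden handle at the grip is 20 mm wide and 18 mm thick; the kite-shaped steel blade at the head is 48 mm wide. Origin: on its underside at the middle of its length, where it is best gripped; x points to its head, z up when lying as it should. At the start it lies flat on the table, face up. It may be absent in some starts.
- scale: L-shaped photo scale bar, white with black and red bands, 150 mm long; its long arm at the grip is 18 mm wide and 12 mm thick; at the head the short arm sticks out 42 mm to the -y side of the long arm's middle. Origin: on its underside at the middle of its length, where it is best gripped; x points to its head, z up when lying as it should. At the start it lies flat on the table, face up. It may be absent in some starts.
- pocket_spanner (a point): the spanner's pocket in the drawer's foam: the point on the drawer's yellow floor, 14 mm above the table, where the spanner's origin belongs; axes are the drawer's (x into the unit, z up). The spanner belongs with its x along this x, head towards the unit. The pocket is 13 mm deep, with 3 mm to spare on each side.
- pocket_caliper (a point): the caliper's pocket in the drawer's foam: the point on the drawer's yellow floor, 14 mm above the table, where the caliper's origin belongs; axes are the drawer's (x into the unit, z up). The caliper belongs with its x along this x, head towards the unit. The pocket is 13 mm deep, with 3 mm to spare on each side.
- pocket_scraper (a point): the scraper's pocket in the drawer's foam: the point on the drawer's yellow floor, 14 mm above the table, where the scraper's origin belongs; axes are the drawer's (x into the unit, z up). The scraper belongs with its x along this x, head towards the unit. The pocket is 13 mm deep, with 3 mm to spare on each side.
- pocket_trowel (a point): the trowel's pocket in the drawer's foam: the point on the drawer's yellow floor, 14 mm above the table, where the trowel's origin belongs; axes are the drawer's (x into the unit, z up). The trowel belongs with its x along this x, head towards the unit. The pocket is 13 mm deep, with 3 mm to spare on each side.
- pocket_scale (a point): the scale's pocket in the drawer's foam: the point on the drawer's yellow floor, 14 mm above the table, where the scale's origin belongs; axes are the drawer's (x into the unit, z up). The scale belongs with its x along this x, head towards the unit. The pocket is 13 mm deep, with 3 mm to spare on each side.
- drawer (a joint): how far the drawer is pulled out, in m: 0 shut, 0.18 fully out. It slides to the unit's -x with about 2.5 N of friction and stays where left. A finger trench 50 mm wide, as deep as the pockets, crosses the whole drawer through all five pocket points, so fingers fit beside every grip. Its blue front is 366 mm wide and reaches 60 mm above the table; its side walls reach 34 mm.
- handle (a point): middle of the drawer's steel bar handle: a round bar 10 mm thick and 110 mm long across the front (along y), 42 mm above the table, 30 mm of free space between bar and blue front; axes as the drawer's (x into the unit). Can be pinched from above, one finger in front of the bar and one behind.
- unit: low grey drawer unit, fixed to the table, 206 mm deep (x), 376 mm wide, 72 mm high; origin under its middle; its front looks to its own -x. It stands at a slightly different place and angle each time.
- lock (a joint): how far the drawer's lock slide is pushed, in m: 0 unlocked, 0.040 fully locked (end stop, at the red mark). It slides sideways on the unit's top, to the unit's +y, with 1.5 N of friction and stays where left. It does not itself block the drawer.
- lock_knob (a point): middle of the top of the lock's orange knob, 104 mm above the table, near the unit's front right corner as seen from the robot; the knob is 20 mm long (x), 14 mm wide along its travel (y) and 24 mm tall; axes as the unit's.
- brush: flat paint brush, 130 mm long, pale wooden handle, copper ferrule; lies among the tools but has no pocket: stays where it is; origin under its middle.
- canister: small black film canister, 34 mm across, 52 mm high, grey cap; a bystander; origin under its middle.
- clod: brown lump of fired clay, about 72 mm across and 42 mm high; a bystander; origin under its middle.
- lens_cap: black lens cap, 72 mm across, 10 mm high, on top of the drawer unit; a bystander; origin under its middle.
- tape: roll of yellow tape lying flat, 90 mm across, 22 mm high; a bystander; origin under its middle.
- blower: dark rubber dust blower standing on its base, 60 mm across, 110 mm high; a bystander; origin under its middle.

How it is judged (in metres and radians):
On the way, in this order (a step that is already met when the one before it is completed fails the run):
1. the drawer is pulled fully out (at least 165 mm of its 180 mm) (value of joint drawer above 0.165 m), for 0.2 s.
2. every tool that is there lies flat in its own pocket, with the drawer out (distance between spanner and pocket_spanner below 0.009 m and angle between the x axis of spanner and the x axis of pocket_spanner, either way round below 0.09 rad and angle between each of spanner, caliper, scraper, trowel, scale's own z axis and vertical below 0.09 rad and distance between caliper and pocket_caliper below 0.009 m and angle between the x axis of caliper and the x axis of pocket_caliper, either way round below 0.09 rad and distance between scraper and pocket_scraper below 0.009 m and angle between the x axis of scraper and the x axis of pocket_scraper, either way round below 0.09 rad and distance between trowel and pocket_trowel below 0.009 m and angle between the x axis of trowel and the x axis of pocket_trowel, either way round below 0.09 rad and distance between scale and pocket_scale below 0.009 m and angle between the x axis of scale and the x axis of pocket_scale, either way round below 0.09 rad and value of joint drawer above 0.15 m), for 0.3 s.
3. the drawer is shut (within 8 mm) (value of joint drawer below 0.008 m), for 0.2 s.
4. the lock slide is pushed over (at least 35 of its 40 mm) with the drawer shut (value of joint lock above 0.035 m and value of joint drawer below 0.008 m), for 0.2 s.
At the end, for the whole second after the job is handed in: The drawer is shut to within 8 mm, the lock slide is pushed at least 35 mm of its 40 mm, and every tool present lies at rest in its own pocket: origin within 9 mm of the pocket's point (height included), along the pocket within 0.09 rad and flat within 0.09 rad (all of step 4 and distance between spanner and pocket_spanner below 0.009 m and angle between the x axis of spanner and the x axis of pocket_spanner, either way round below 0.09 rad and angle between each of spanner, caliper, scraper, trowel, scale's own z axis and vertical below 0.09 rad and distance between caliper and pocket_caliper below 0.009 m and angle between the x axis of caliper and the x axis of pocket_caliper, either way round below 0.09 rad and distance between scraper and pocket_scraper below 0.009 m and angle between the x axis of scraper and the x axis of pocket_scraper, either way round below 0.09 rad and distance between trowel and pocket_trowel below 0.009 m and angle between the x axis of trowel and the x axis of pocket_trowel, either way round below 0.09 rad and distance between scale and pocket_scale below 0.009 m and angle between the x axis of scale and the x axis of pocket_scale, either way round below 0.09 rad and linear speed of each of spanner, caliper, scraper, trowel, scale below 0.03 m/s); the robot touches nothing.
It fails at once if the brush or another bystander is shoved more than 5 cm (distance of any of brush, canister, clod, lens_cap, tape, blower from where it was at the start of the episode above 0.05 m).
Of spanner, caliper, scraper, trowel, scale only 4 to 5 are there at a start; the rules pass over those that are not, and their reading is None.
At some moment in a run one of spanner, caliper, scraper, trowel, scale may be knocked a few centimetres aside while the robot is not near it.
Once in a run the grip may slacken for a moment while it holds something.
It also fails if it takes over 200 s, if anything falls off the work surface, if the arm or the gripper's body presses on something with over 40 N, if the wrist force passes 120 N, or if a joint passes its speed limit or range.

ROBOT

A 6-joint arm with a two-finger parallel gripper is mounted at the origin on the work surface. World frame = base frame: x ahead of the robot, y to its left, z up, the work surface at z = 0. Lengths are in mm, angles in rad, forces in N, time in s.
With the tool pointing down it reaches from about 325 to 875 mm from the base axis. Payload 4.4 kg.
Tool frame: the origin (TCP) lies on the centre line of the jaws, within the pads' length; the fingertips stand ahead of it and the grasp point (between the pads) lies 6 mm ahead of it (ctrl.tcp_to_tips is the z of the fingertips in the tool frame, in mm); z points along the fingers, y is the line along which they close (so a half turn about z gives the same grasp; the last joint's range is limited). The gripper opens to 85 mm and grips with 20 to 120 N. Pads are 22 mm wide; open, the fingers measure 114 mm over their backs; the gripper's body (76 mm by 85 mm) begins 54 mm behind the grasp point. The pads swing forward as they close: fully open they stand 13 mm farther back than shut.
Start: joints at [1.022, 0.207, 1.542, -0, 1.393, -0.15], TCP at [222.76, 530.1, 256.282] pointing down, gripper open.
Joint ranges: [-2.73, 2.73], [-0.86, 2.22], [0.23, 2.46], [-1.11, 4.25], [0.08, 2.63], [-2.82, 2.82]. Speed limits (rad/s): [2.79, 2.79, 3.14, 3.14, 3.14, 3.14].

INTERFACE

Orientations are given as a 3x3 rotation matrix whose columns are the frame's x, y, z axes.
In Python, from plant import ctrl, sensors, optics gives the robot as it stands. Calls block until the motion is done:
- ctrl.move_ptp(position, orientation): joint-space move of the TCP to a pose.
- ctrl.move_l(position, rot=None, vel=150, threshold=None): straight line of the TCP; rot=None keeps the orientation; vel is the mean speed in mm/s. With threshold (N) it stops when the force on the tool has changed by that much, and returns True; else False.
- ctrl.set_joints(angles): joint-space move.
- ctrl.gripper_to(opening, force=None): finger opening in mm; force is the grip in N (None keeps the last); returns when the fingers have stopped.
- ctrl.hold(seconds).
- ctrl.solve_ik(position, orientation): joint angles nearest the present ones, or None.
- sensors.read_state(): the state.
- optics.grab_frame(name): name is "scene" or "top" or "wrist"; returns (picture, depth): 384x512x3 uint8, red, green, blue; 384x512 float32, mm along the optical axis (not along the pixel's ray), 0 where there is no reading.
- optics.camera_params(name): a dict with "mtx" (3x3 intrinsics, pixels), "k1" (the pictures are not rectified: a ray, as slopes to the right and down, at radius r is drawn at 1 + k1 r^2 times it, then the intrinsics apply), "R" (3x3) and "t" (3): a world point X has camera coordinates R X + t; the wrist camera has in their place "T_tool_cam" (4x4, takes a point from camera to tool coordinates, whose origin is the TCP and whose axes are the flange's). Camera axes: x right, y down, z forward; pixel columns grow to the right and rows downward; lengths in mm; the calibration is good to about 2 mm. A picture is of the moment at which its call begins: read the wrist's pose just before it. camera_params takes no time and is no camera call.
A pose or a line that the arm cannot do raises ctrl.MotionError and nothing moves.
- ctrl.finish_job(): hands the job in; it is judged then, once.
The state is a dict: "t": time; "q": joint angles; "qvel": joint speeds; "tau": joint torques, N m; "eef_pos": TCP position; "eef_rot": TCP orientation; "force": force on the tool from outside, world axes, zero at the start; "wrist_torque": the same for the moment, N m; "grip_width": finger opening in mm; "grasp_force": force on a finger pad.
Only numpy, scipy, OpenCV 4.12 (cv2) and the standard library are available. Lean on these libraries where they do the work, as an engineer would, in place of code of your own. Each camera call takes 0.05 s, during which the arm holds its last target. There are 200 camera calls.

## Working session

There is one attempt and no reset: what is moved stays moved. The work goes in short steps, each a Python script; the robot and the scene stay as the last script left them, time stands still between calls to the robot, and variables do not carry over. Pictures are saved under pics/ and viewed, at most 14 in all, crops included, and the job is handed in when it is done.

```bash
ls; mkdir -p pics; python3 - <<'E'
from plant import ctrl,sensors,optics
import cv2,numpy as np
for n in("scene","top"):
    im,d=optics.grab_frame(n); cv2.imwrite(f"pics/{n}0.png",cv2.resize(im[:,:,::-1],(800,600),interpolation=cv2.INTER_CUBIC)); np.savez(f"{n}0.npz",im=im,d=d)
    print(n,optics.camera_params(n))
print(optics.camera_params("wrist"),ctrl.tcp_to_tips,sensors.read_state())
E
```

```text
pics
scene {'mtx': array([[466.97867151,   0.        , 261.86046763],
       [  0.        , 466.97867151, 192.27194825],
       [  0.        ,   0.        ,   1.        ]]), 'k1': -0.10891054269907927, 'R': array([[-0.37920161,  0.92529902, -0.00527875],
       [ 0.68276382,  0.27594747, -0.67652535],
       [-0.62453159, -0.26014364, -0.73640042]]), 't': array([ 227.84277454, -359.028125  , 1831.24687195])}
top {'mtx': array([[498.0433634 ,   0.        , 253.18689685],
       [  0.        , 498.0433634 , 190.3193386 ],
       [  0.        ,   0.        ,   1.        ]]), 'k1': 0.06833081151519893, 'R': array([[-0.01092507, -0.99992963,  0.00462347],
       [-0.99894579,  0.01070792, -0.04463906],
       [ 0.04458641, -0.00510629, -0.99899248]]), 't': array([1.63119123e+00, 6.06778167e+02, 1.81145252e+03])}
{'mtx': array([[287.09924071,   0.        , 253.77506145],
       [  0.        , 287.09924071, 195.18766987],
       [  0.        ,   0.        ,   1.        ]]), 'k1': 0.01938421633241712, 'T_tool_cam': array([[-3.92274586e-04, -9.60432342e-01, -2.78513127e-01,
         6.9564119
[... 359 characters left out ...]
,
        1.39349930e+00, -1.50482156e-01]), 'qvel': array([ 0.0006019 , -0.0019608 , -0.00347645,  0.00201328,  0.00040163,
        0.00059391]), 'tau': array([ 2.74373551e-04, -3.84093189e+01, -2.92550254e+01, -3.46996876e-04,
        4.87024066e-03, -2.65985122e-06]), 'eef_pos': array([222.41481054, 529.54752286, 255.21326606]), 'eef_rot': array([[-9.21911022e-01,  3.87400104e-01, -1.10793346e-03],
       [ 3.87401550e-01,  9.21909339e-01, -1.79176886e-03],
       [ 3.27282762e-04, -2.08106660e-03, -9.99997781e-01]]), 'force': array([-0.35894001, -0.44400048,  0.145033  ]), 'wrist_torque': array([ 0.03084238, -0.03362544, -0.03839653]), 'grasp_force': 0.0, 'grip_width': 85.75145154072597}
```

View pics/top0.png

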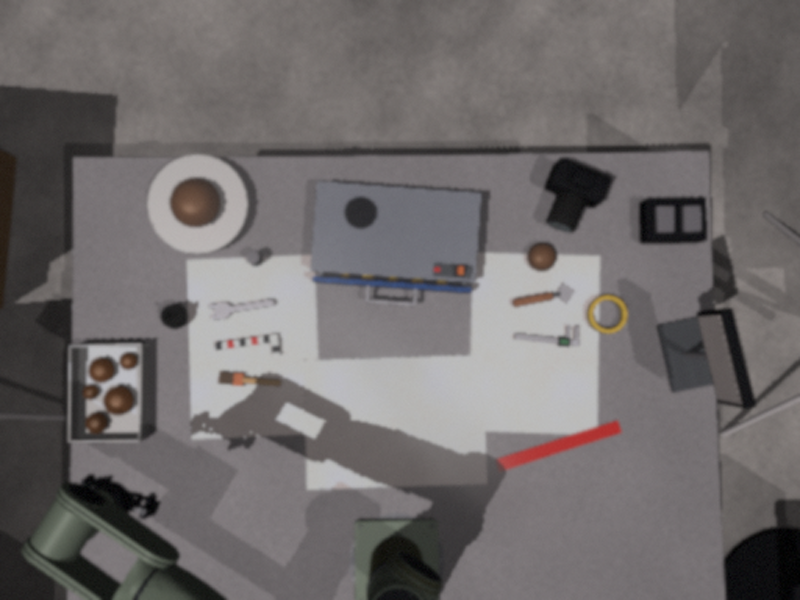

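View pics/scene0.png

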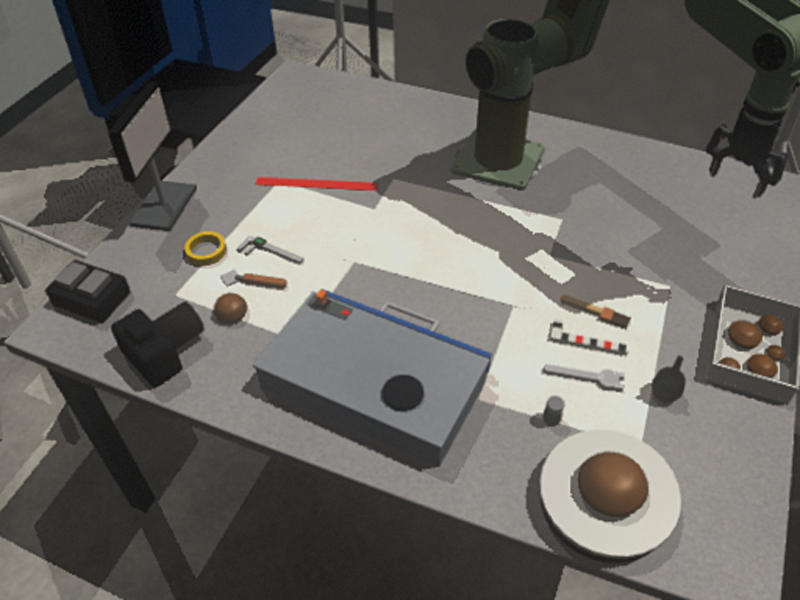

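```bash
cat > h.py <<'E'
from plant import ctrl,sensors,optics
import cv2,numpy as np
def Rd(a): # tool down, closing axis y at angle a
    c,s=np.cos(a),np.sin(a); return np.array([[-s,c,0],[c,s,0],[0,0,-1.]])
def cam(name,st=None):
    p=optics.camera_params(name)
    if name!="wrist": return p["mtx"],p["k1"],p["R"].T,-p["R"].T@p["t"]
    T=p["T_tool_cam"]; R=st["eef_rot"]
    return p["mtx"],p["k1"],R@T[:3,:3],R@T[:3,3]+st["eef_pos"]
def rays(C,uv):
    K,k1,Rw,c=C
    u=cv2.undistortPoints(np.array(uv,float).reshape(-1,1,2),K,np.array([k1,0,0,0.])).reshape(-1,2)
    return np.c_[u,np.ones(len(u))]@Rw.T
def toplane(C,uv,z):
    r=rays(C,uv); return C[3]+r*((z-C[3][2])/r[:,2])[:,None]
def tri(Cs,uvs): # midpoint of rays
    A=np.zeros((3,3));b=np.zeros(3)
    for C,uv in zip(Cs,uvs):
        d=rays(C,[uv])[0];d/=np.linalg.norm(d);P=np.eye(3)-np.outer(d,d);A+=P;b+=P@C[3]
    return np.linalg.solve(A,b)
def grab(name,f=None):
    st=sensors.read_state(); im,d=optics.grab_frame(name)
    if f:
        cv2.imwrite(f"pics/{f}.png",im[:,:,::-1]); np.savez(f+".npz",im=im,d=d,pos=st["eef_pos"],rot=st["eef_rot"])
    return im,d,cam(name,st)
def load(f,name="wrist"):
    z=np.load(f+".npz"); return z["im"],z["d"],cam(name,dict(eef_pos=z["pos"],eef_rot=z["rot"]) if name=="wrist" else None)
def cloud(C,d): # world xyz per pixel from depth
    h,w=d.shape; v,u=np.mgrid[:h,:w]; r=rays(C,np.c_[u.ravel(),v.ravel()])
    P=(C[3]+r*d.reshape(-1,1)).reshape(h,w,3); P[d==0]=np.nan; return P
E
python3 - <<'E'
from h import *
np.set_printoptions(precision=1,suppress=True)
C=cam("top")
pts=dict(fl=(316,281,60),fr=(475,290,60),handle=(393,297,42),spL=(213,312,6),spR=(276,302,6),scL=(217,345,6),scR=(281,338,6),trL=(514,302,9),trR=(573,290,6),caL=(515,336,6),caR=(578,340,6),knob=(461,270,104),brush=(250,380,5),can=(258,256,30),tape=(607,314,10),clod=(542,256,20),ul=(316,182,72),ur=(485,190,72))
for k,(u,v,z) in pts.items(): print(k,toplane(C,[((u+.5)/1.5625-.5,(v+.5)/1.5625-.5)],z)[0])
E
```

```text
fl [644.7 177.4  60. ]
fr [ 620.3 -185.7   60. ]
handle [607.1   1.9  42. ]
spL [578.1 423.6   6. ]
spR [599.9 276.7   6. ]
scL [500.8 414.3   6. ]
scR [515.3 265.3   6. ]
trL [ 593.8 -282.2    9. ]
trR [ 620.6 -421.4    6. ]
caL [ 514.  -283.6    6. ]
caR [ 503.2 -430.5    6. ]
knob [ 662.9 -150.5  104. ]
brush [418.3 337.9   5. ]
can [706.3 314.3  30. ]
tape [ 563.4 -498.3   10. ]
clod [ 700.3 -347.6   20. ]
ul [869.9 174.5  72. ]
ur [ 847.7 -210.5   72. ]
```

```bash
python3 - <<'E'
from h import *
np.set_printoptions(precision=1,suppress=True)
a=-0.062
ctrl.move_ptp([590,0,230],Rd(a)); grab("wrist","w1")
ctrl.move_l([590,-60,230]); im,d,C=grab("wrist","w2")
P=cloud(C,d); 
print(sensors.read_state()["eef_pos"])
i1=cv2.imread("pics/w1.png");i2=cv2.imread("pics/w2.png")
cv2.imwrite("pics/w12.png",cv2.resize(np.vstack([i1,i2]),(450,600+0)) if 0 else np.hstack([cv2.resize(i1,(400,300)),cv2.resize(i2,(400,300))]))
E
```

```text
[589.9 -59.3 230. ]
```

View pics/w12.png

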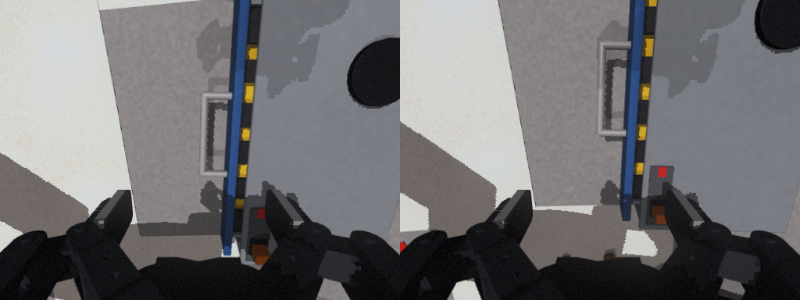

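```bash
python3 - <<'E'
from h import *
np.set_printoptions(precision=1,suppress=True)
Cs=[];
for f in("w1","w2"):
    im,d,C=load(f);Cs.append(C);P=cloud(C,d)
    hsv=cv2.cvtColor(im,cv2.COLOR_RGB2HSV)
    m=(hsv[...,0]>100)&(hsv[...,0]<125)&(hsv[...,1]>130)&(P[...,2]>52)&(P[...,2]<66)
    Q=P[m]; vx,vy,x0,y0=cv2.fitLine(Q[:,:2].astype(np.float32),cv2.DIST_HUBER,0,.01,.01).ravel()
    print(f,m.sum(),"front line yaw",np.arctan(-vx/vy)*-1 if 0 else -np.arctan(vx/vy),Q.mean(0),np.percentile(Q[:,2],[5,50,95]))
    # bar: points near z 40-50 in front
    n=(P[...,2]>34)&(P[...,2]<52)&(hsv[...,1]<60)&(P[...,0]<620)&(abs(P[...,1])<75)&(P[...,0]>580)
    B=P[n]; print("bar",len(B),B.mean(0),B.min(0),B.max(0))
for k in((262.4,121.6),(258,55)),((262.4,224),(258,170)):
    print(tri(Cs,k))
E
```

```text
w1 3763 front line yaw -0.08345826 [640.4  22.1  60.9] [59.5 61.  62.3]
bar 1286 [601.4   6.7  47.2] [589.5 -54.   42.1] [620.   65.3  50.1]
w2 3072 front line yaw -0.081945136 [638.1  -7.1  60.9] [59.6 61.  62.3]
bar 1516 [601.5   7.9  47.1] [588.8 -54.6  41.7] [620.   65.5  50.5]
[603.1  61.8  51.7]
[597.  -47.2  54. ]
```

```bash
python3 - <<'E'
from h import *
np.set_printoptions(precision=1,suppress=True)
a=-0.075; ux=np.array([np.cos(a),np.sin(a),0])
p=np.array([600,7.3,48])
ctrl.gripper_to(28,40)
ctrl.move_l(p+[0,0,60],Rd(a)); print(ctrl.move_l(p,vel=60,threshold=12))
s=sensors.read_state();print(s["eef_pos"],s["force"])
ctrl.gripper_to(5,50); s=sensors.read_state();print(s["grip_width"],s["grasp_force"],s["force"])
for k in (60,120,178):
    try: hit=ctrl.move_l(p-ux*k,vel=100,threshold=25)
    except ctrl.MotionError as e: print(e);break
    s=sensors.read_state();print(k,hit,s["eef_pos"],s["force"],s["grip_width"])
    if hit:break
E
```

```text
False
[600.5   7.3  48.5] [-0.5 -0.2  0.3]
8.25115675644207 48.742074966430664 [-2.3  1.   4.5]
60 False [539.9  12.2  48.6] [-2.9  1.8  7. ] 8.007424282130533
120 False [480.   17.1  48.5] [-1.9  5.   8.1] 8.458409324362384
178 True [434.   20.7  49.3] [ 0.4 -0.6  2.9] 7.628692940627293
```

```bash
python3 - <<'E'
from h import *
np.set_printoptions(precision=1,suppress=True)
a=-0.065; ux=np.array([np.cos(a),np.sin(a),0])
q=sensors.read_state()["eef_pos"]
hit=ctrl.move_l(q-ux*16,vel=40,threshold=25)
s=sensors.read_state();print(hit,s["eef_pos"],s["force"],s["grip_width"])
ctrl.gripper_to(26); q=sensors.read_state()["eef_pos"]
ctrl.move_l(q+[0,0,80]); ctrl.gripper_to(60)
b=np.pi/2-.065
ctrl.move_ptp([450,15,250],Rd(b)); im,d,C=grab("wrist","d1")
ctrl.move_l([510,15,250]); grab("wrist","d2")
E
```

```text
True [433.7  20.5  49.6] [ 1.6  0.3 -0.4] 8.249495446702845
```

View pics/d1.png

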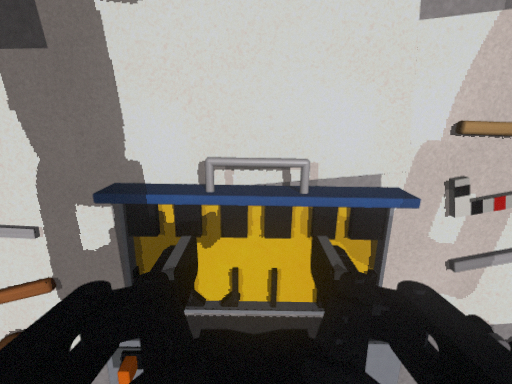

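```bash
python3 - <<'E'
from h import *
np.set_printoptions(precision=1,suppress=True)
for f in("d1","d2"):
    im,d,C=load(f);P=cloud(C,d)
    hsv=cv2.cvtColor(im,cv2.COLOR_RGB2HSV)
    m=(hsv[...,0]>100)&(hsv[...,0]<125)&(hsv[...,1]>130)&(P[...,2]>54)&(P[...,2]<66)
    Q=P[m]; vx,vy,x0,y0=cv2.fitLine(Q[:,:2].astype(np.float32),cv2.DIST_HUBER,0,.01,.01).ravel()
    print(f,m.sum(),"yaw",-np.arctan(vx/vy),Q.mean(0),Q[:,1].min(),Q[:,1].max())
b=-np.pi/2-.065
ctrl.move_ptp([430,15,240],Rd(b)); grab("wrist","d3")
ctrl.move_l([385,15,240]); grab("wrist","d4")
E
```

```text
d1 2656 yaw -0.082905605 [476.2  28.9  61.1] -163.06669803232464 197.61840471925575
d2 3207 yaw -0.08192022 [476.3  26.5  61.1] -165.32822686678938 197.09232620310334
```

View pics/d3.png

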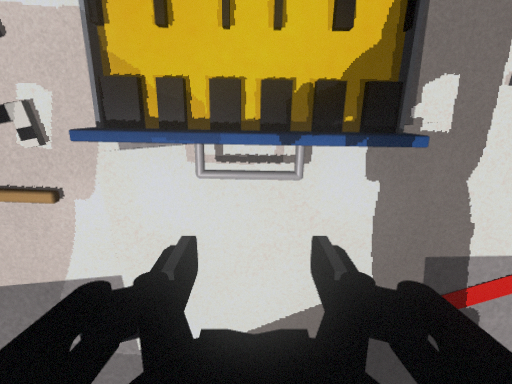

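```bash
python3 - <<'E'
from h import *
np.set_printoptions(precision=1,suppress=True)
a=-0.083; ux=np.array([np.cos(a),np.sin(a),0])
p=np.array([433.7,20.5,48])
ctrl.gripper_to(28,60)
ctrl.move_ptp(p+[0,0,90],Rd(a)); ctrl.move_l(p,vel=80,threshold=15)
ctrl.gripper_to(5,60)
for k in (8,12,16,20):
    hit=ctrl.move_l(p-ux*k,vel=15,threshold=40)
    s=sensors.read_state();print(k,hit,s["eef_pos"],s["force"],s["grip_width"])
    if hit:break
ctrl.gripper_to(26); q=sensors.read_state()["eef_pos"]
ctrl.move_l(q+[0,0,80])
b=-np.pi/2-.083
ctrl.move_ptp([475,25,250],Rd(b)); grab("wrist","d5")
ctrl.move_l([435,25,250]); grab("wrist","d6")
for f in("d5","d6"):
    im,d,C=load(f);P=cloud(C,d)
    hsv=cv2.cvtColor(im,cv2.COLOR_RGB2HSV)
    m=(hsv[...,0]>100)&(hsv[...,0]<125)&(hsv[...,1]>130)&(P[...,2]>54)&(P[...,2]<66)
    Q=P[m]; vx,vy,x0,y0=cv2.fitLine(Q[:,:2].astype(np.float32),cv2.DIST_HUBER,0,.01,.01).ravel()
    print(f,m.sum(),"yaw",-np.arctan(vx/vy),Q.mean(0),Q[:,1].min(),Q[:,1].max())
E
```

```text
8 False [433.6  20.4  48.9] [ 20.7   0.2 -22.2] 7.914944764834258
12 False [433.4  20.4  49. ] [ 31.2   0.7 -37.3] 7.615995832913307
16 False [433.2  20.4  49.1] [ 44.3   1.6 -53.2] 7.792383002269559
20 False [433.1  20.4  49.2] [ 56.5   2.4 -69.6] 7.5782957708944965
d5 2493 yaw -0.08098526 [478.   37.7  61.3] -164.07543266211607 197.18759632343725
d6 2936 yaw -0.08281573 [476.5  20.8  61.2] -164.43897522804247 197.55338477836182
```

View pics/d5.png

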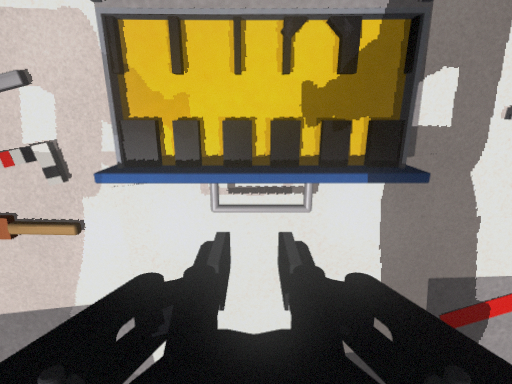

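```bash
python3 - <<'E'
from h import *
np.set_printoptions(precision=1,suppress=True)
b=-np.pi/2
for f,y in(("r1",-350),("l1",345)):
    ctrl.move_ptp([465,y,240],Rd(b)); grab("wrist",f)
    ctrl.move_l([440,y,240]); grab("wrist",f[0]+"2")
i=[cv2.imread(f"pics/{k}.png")[:, :] for k in("l1","r1")]
cv2.imwrite("pics/lr.png",np.hstack([cv2.resize(k,(400,300)) for k in i]))
a=-0.082;ux=np.array([np.cos(a),np.sin(a)]);uy=np.array([-ux[1],ux[0]])
for f in("d5","d6"):
    im,d,C=load(f);P=cloud(C,d);v=im.max(2)
    X=P[...,:2]@ux;Y=P[...,:2]@uy;Z=P[...,2]
    hsv=cv2.cvtColor(im,cv2.COLOR_RGB2HSV);yel=(hsv[...,0]>15)&(hsv[...,0]<35)&(hsv[...,1]>150)
    print(f,"floor z",np.median(Z[yel&(X>490)]),"foam z",[np.median(Z[(v<60)&(X>485)&(X<515)&(abs(Y-60)<150)])])
    # occupancy map of foam top, 1mm
    m=(Z>22)&(Z<31)&(X>470)&(X<680)&(Y>-140)&(Y<240)&~yel
    H,_,_=np.histogram2d(X[m],Y[m],bins=[np.arange(470,681,2),np.arange(-140,241,2)])
    occ=H>0
    def runs(o,c): 
        e=np.flatnonzero(np.diff(np.r_[0,o.astype(int),0])); return [(c+2*s,c+2*t) for s,t in zip(e[::2],e[1::2])]
    if f=="d5": np.save("occ",occ); cv2.imwrite("pics/occ.png",cv2.resize(np.flip(occ*255.),None,fx=3,fy=3,interpolation=0))
    col=lambda x0,x1:(occ[(x0-470)//2:(x1-470)//2].mean(0)>.4)
    print("handle blocks",runs(col(490,515),-140)); print("head blocks",runs(col(590,640),-140))
    print("X runs:",[runs(occ[:,(int(y)+140)//2:(int(y)+150)//2].mean(1)>.4,470) for y in (-100,-65,0,55,110)])
E
```

```text
d5 floor z 15.195605544901923 foam z [np.float64(306.6188211555242)]
handle blocks [(np.int64(-108), np.int64(-70)), (np.int64(-48), np.int64(-14)), (np.int64(10), np.int64(44)), (np.int64(66), np.int64(102)), (np.int64(128), np.int64(158)), (np.int64(176), np.int64(220))]
head blocks [(np.int64(-108), np.int64(-102)), (np.int64(-48), np.int64(-28)), (np.int64(24), np.int64(34)), (np.int64(78), np.int64(86)), (np.int64(142), np.int64(154)), (np.int64(208), np.int64(220))]
X runs: [[(np.int64(478), np.int64(534)), (np.int64(636), np.int64(638))], [(np.int64(478), np.int64(480)), (np.int64(636), np.int64(638))], [(np.int64(478), np.int64(480)), (np.int64(636), np.int64(638))], [(np.int64(478), np.int64(480)), (np.int64(636), np.int64(638))], [(np.int64(478), np.int64(480)), (np.int64(636), np.int64(638))]]
d6 floor z 15.177486551450471 foam z [np.float64(28.02595861704998)]
handle blocks [(np.int64(-108), np.int64(-70)), (np.int64(-48), np.int64(-14)), (np.int64(10), np.int64(46)), (np.int64(66), np.int64(102)), (np.int64(128), np.int64(158)), (np.int64(176), np.int64(220))]
head blocks [(np.int64(-108), np.int64(-104)), (np.int64(-48), np.int64(-28)), (np.int64(24), np.int64(32)), (np.int64(78), np.int64(84)), (np.int64(144), np.int64(152)), (np.int64(210), np.int64(220))]
X runs: [[(np.int64(478), np.int64(534))], [], [], [], []][ WARN:0@3.310] global loadsave.cpp:1063 imwrite_ Unsupported depth image for selected encoder is fallbacked to CV_8U.
```

View pics/lr.png

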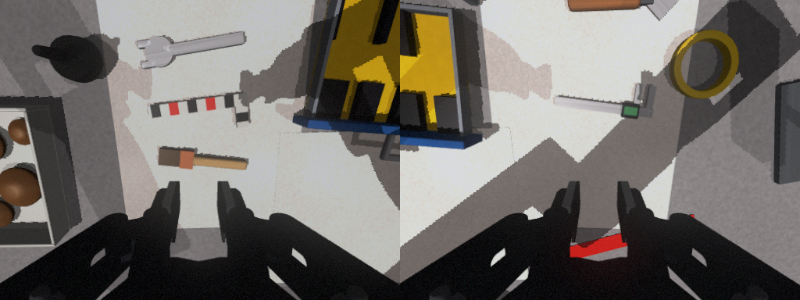

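View pics/occ.png

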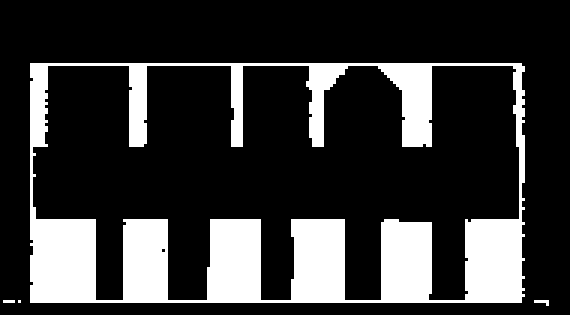

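```bash
cat >> h.py <<'E'
def locate(f,box,zmin=5.5,half=40):
    """tool in a wrist frame: (origin xy, unoriented axis angle, length, top z) for cloud points inside box x0,x1,y0,y1"""
    im,d,C=f if isinstance(f,tuple) else load(f); P=cloud(C,d)
    m=(P[...,2]>zmin)&(P[...,2]<45)&(P[...,0]>box[0])&(P[...,0]<box[1])&(P[...,1]>box[2])&(P[...,1]<box[3])
    n,lab,st,_=cv2.connectedComponentsWithStats(m.astype(np.uint8)); 
    if n<2: return None
    k=1+st[1:,4].argmax(); Q=P[lab==k]; c=Q[:,:2].mean(0)
    (_,_),(w,h),_=cv2.minAreaRect(Q[:,:2].astype(np.float32))
    v=np.linalg.svd(Q[:,:2]-c,full_matrices=False)[2][0]
    for _ in range(6):
        s=(Q[:,:2]-c)@v; mid=(np.percentile(s,.5)+np.percentile(s,99.5))/2; L=np.ptp(s)
        S=Q[abs(s-mid)<half][:,:2]; vx,vy,x0,y0=cv2.fitLine(S.astype(np.float32),cv2.DIST_HUBER,0,.01,.01).ravel()
        o0=c+v*mid; v=np.array([vx,vy]); c=np.array([x0,y0])+v*(v@(o0-[x0,y0]))
    t=np.linspace(-1,1,0); s=(Q[:,:2]-c)@v
    # centre the handle between its edges near the middle
    n_=np.array([-v[1],v[0]]); g=(Q[abs(s)<25][:,:2]-c)@n_; c=c+n_*(np.percentile(g,2)+np.percentile(g,98))/2
    return c,np.arctan2(v[1],v[0]),L,np.median(Q[abs(s)<25][:,2]),np.percentile(g,98)-np.percentile(g,2)
E
python3 - <<'E'
from h import *
ctrl.move_ptp([525,-350,240],Rd(-np.pi/2)); grab("wrist","r3"); ctrl.move_l([500,-350,240]); grab("wrist","r4")
B=dict(spanner=(550,640,250,445),scale=(470,545,245,430),trowel=(572,645,-440,-262),caliper=(470,552,-448,-262))
for k,fs in dict(spanner=("l1","l2"),scale=("l1","l2"),trowel=("r3","r4"),caliper=("r1","r2","r4")).items():
    for f in fs: r=locate(f,B[k]); print(k,f,np.round(r[0],1),*np.round(r[1:],3))
E
```

```text
spanner l1 [593.2 354.5] -1.419 150.26 12.983 15.329
spanner l2 [592.8 354.4] -1.42 149.891 13.043 15.385
scale l1 [511.3 345.9] -1.442 150.141 13.555 17.642
scale l2 [511.2 345.7] -1.435 150.08 13.531 17.692
trowel r3 [ 641.4 -355.1] -1.563 94.749 17.651 6.998
trowel r4 [ 641.2 -355.6] -1.555 96.25 17.682 7.304
caliper r1 [ 508.2 -357.2] 1.447 149.436 11.388 13.633
caliper r2 [ 508.  -357.2] 1.446 149.581 11.319 13.396
caliper r4 [ 508.2 -357.2] 1.454 149.969 11.259 13.824
```

```bash
cat >> h.py <<'E'
AD=-0.082; UX=np.array([np.cos(AD),np.sin(AD)]); UY=np.array([-UX[1],UX[0]]); X0=558.
TOOLS=dict(spanner=dict(Y=55.5,w=16,head=1),scale=dict(Y=-59,w=18,head=-1),trowel=dict(Y=-2,w=20,head=-1),caliper=dict(Y=167,w=14,head=-1))
def up(z=180):
    p=sensors.read_state()["eef_pos"]
    if p[2]<z: ctrl.move_l([p[0],p[1],z])
def look(c,box=None,f=None,z=230):
    up(); ctrl.move_ptp([c[0]-110,c[1],z],Rd(-np.pi/2)); F=grab("wrist",f)
    return locate(F,box or (c[0]-45,c[0]+45,c[1]-100,c[1]+100))
def pick(name,r,zg=28):
    c,th,L,top,w=r; T=TOOLS[name]
    if np.sin(th)*T["head"]<0: th+=np.pi      # head towards +y or -y
    th=np.arctan2(np.sin(th),np.cos(th)); a=th+np.pi/2; a-=np.pi*np.round(a/np.pi)
    ctrl.gripper_to(T["w"]+24,80); ctrl.move_ptp([*c,110],Rd(a)); hit=ctrl.move_l([*c,zg],vel=90,threshold=12)
    z=sensors.read_state()["eef_pos"][2]; ctrl.gripper_to(2,80); s=sensors.read_state()
    print(name,"grip at",np.round(s["eef_pos"],1),hit,"width",round(s["grip_width"],1),"F",round(s["grasp_force"],1))
    ctrl.move_l([*c,180],vel=120); s=sensors.read_state(); print(" lifted width",round(s["grip_width"],1),s["grasp_force"])
    return z,a,th
def place(name,z,a,th,dx=0,dy=0):
    T=TOOLS[name]; p=(X0+dx)*UX+(T["Y"]+dy)*UY; af=a+AD-th
    ctrl.move_ptp([*p,180],Rd(af)); s=sensors.read_state(); print(" over pocket width",round(s["grip_width"],1))
    ctrl.move_l([*p,z+32],vel=120); hit=ctrl.move_l([*p,z+14.5],vel=25,threshold=10); s=sensors.read_state()
    print(" down",hit,np.round(s["eef_pos"],1),"target z",round(z+14.5,1),np.round(s["force"],1),round(s["grip_width"],1)); return hit
def release(name):
    ctrl.gripper_to(TOOLS[name]["w"]+12); up()
def check(name,f):
    T=TOOLS[name]; p=(X0-110)*UX+(T["Y"])*UY; ctrl.move_ptp([*p,240],Rd(AD-np.pi/2)); im,d,C=grab("wrist",f)
    P=cloud(C,d); X=P[...,:2]@UX-X0; Y=P[...,:2]@UY-T["Y"]; Z=P[...,2]-1.2
    m=(abs(X)<24)&(abs(Y)<20)&(Z>19)&(Z<45); print(" check",name,"n",m.sum(),"Y c",np.round((np.percentile(Y[m],2)+np.percentile(Y[m],98))/2,1),"top z",np.round(np.percentile(Z[m],[10,50,90]),1))
    g=[np.median(Z[m&(X>k)&(X<k+8)]) for k in (-24,-8,8,16)]; h=[np.median(Y[m&(X>k)&(X<k+8)]) for k in (-24,-8,8,16)]; print("  z along",np.round(g,1),"y along",np.round(h,1))
E
python3 - <<'E'
from h import *
r=look(np.array([593,354]),(540,650,250,450)); print(r)
release("spanner") if 0 else None
g=pick("spanner",r)
if not place("spanner",*g): release("spanner"); check("spanner","c1")
E
```

```text
(array([593.43345517, 354.55308196]), np.float32(-1.4214859), np.float64(149.89044555043554), np.float64(12.913416352559011), np.float64(15.34958343143385))
spanner grip at [594.3 354.9  29.4] False width 13.1 F 79.7
 lifted width 12.9 79.08040523529053
 over pocket width 13.1
 down False [560.7   9.6  43.4] target z 43.4 [-0.9  0.3 -0.1] 12.8
 check spanner n 702 Y c 0.9 top z [24.7 25.8 26.8]
  z along [25.9 25.8 25.8 25.7] y along [0.4 0.4 1.  0.9]
```

```bash
python3 - <<'E'
from h import *
for n,c,b in(("scale",(511,346),(462,550,245,440)),("caliper",(508,-357),(465,560,-450,-262))):
    r=look(np.array(c),b); print(r)
    if r is None or abs(r[2]-150)>4: print("odd");break
    g=pick(n,r)
    if place(n,*g): print("HIT");break
    release(n); check(n,"c_"+n)
else:
    r=look(np.array([618,-352]),(572,672,-450,-255),"t1"); print(r)
E
```

```text
(array([511.76890491, 345.16064002]), np.float32(-1.4415507), np.float64(151.08391248041346), np.float64(13.290543662823495), np.float64(17.500170693338006))
scale grip at [512.6 345.6  29.3] False width 15.2 F 79.5
 lifted width 14.9 78.84413480758667
 over pocket width 15.4
 down False [ 551.  -104.4   43.2] target z 43.2 [-2.1  1.9  3.7] 15.6
 check scale n 824 Y c 0.5 top z [25.1 26.1 27.1]
  z along [25.8 26.2 26.  26.3] y along [ 0.5  1.  -0.1 -0.1]
(array([ 508.53802271, -357.85488183]), np.float32(1.4451945), np.float64(150.08298885599362), np.float64(11.051170529518856), np.float64(13.549224541107439))
caliper grip at [ 509.1 -358.4   29.2] False width 10.8 F 78.7
 lifted width 10.7 78.24366331100464
 over pocket width 11.0
 down False [569.7 120.7  43.2] target z 43.2 [-1.6 -0.8  1.7] 10.7
 check caliper n 654 Y c 0.5 top z [23.  24.  25.1]
  z along [24.1 23.8 24.  24.1] y along [-0.1  0.9  0.4 -0.1]
(array([ 648.21936028, -379.03995602]), np.float32(-1.5261784), np.float64(142.95488113466416), np.float64(18.358693963873748), np.float64(18.78577552649666))
```

View pics/t1.png

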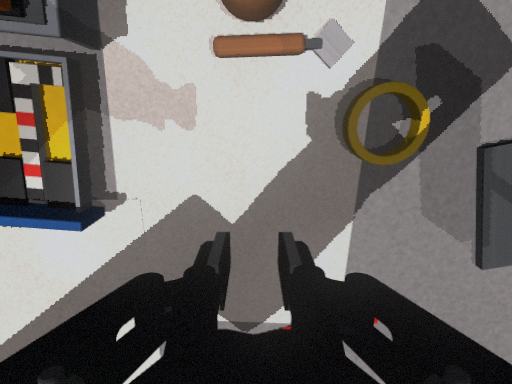

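View pics/c_caliper.png

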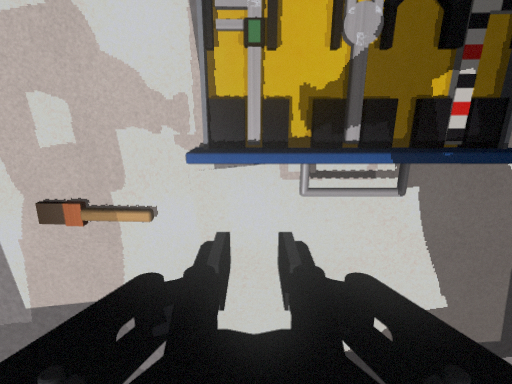

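```bash
python3 - <<'E'
from h import *
up(); ctrl.move_ptp([580,-375,250],Rd(-np.pi/2)); F=grab("wrist","t2"); im,d,C=F; P=cloud(C,d)
for zm in (3,4,5.5): 
    r=locate(F,(600,668,-470,-285),zm); print(zm,r)
v=np.array([np.cos(r[1]),np.sin(r[1])]); n=np.array([-v[1],v[0]])
c=r[0]; s=(P[...,:2]-c)@v; g=(P[...,:2]-c)@n
m=(P[...,2]>3.5)&(abs(s)<90)&(abs(g)<32)&(P[...,0]<672)
for k in range(-90,90,10):
    q=m&(s>=k)&(s<k+10)
    if q.sum()>3: print(k,q.sum(),np.round([*np.percentile(g[q],[3,97]),np.median(P[...,2][q])],1),np.round(c+v*k,0))
m=(P[...,2]>15)&(P[...,0]>660)&(P[...,0]<760)&(abs(P[...,1]+350)<60);Q=P[m];print("clod",Q.min(0),Q.max(0),np.median(Q,0))
for y in range(-400,-310,10):
    q=Q[abs(Q[:,1]-y)<3]; 
    if len(q): print(y,q[:,0].min())
E
```

```text
3 (array([ 648.36492426, -380.86124266]), np.float32(-1.5357435), np.float64(151.154903242635), np.float64(18.537060329517743), np.float64(19.26216632096425))
4 (array([ 648.38924847, -380.99231011]), np.float32(-1.5368055), np.float64(148.29869154538773), np.float64(18.544811880203213), np.float64(19.20888961722558))
5.5 (array([ 648.38463676, -380.97479867]), np.float32(-1.5379993), np.float64(148.29610730054145), np.float64(18.539765459178057), np.float64(19.174743446001735))
-90 7 [-29.8 -15.7   3.7] [ 645. -291.]
-80 43 [-13.8  15.   16.9] [ 646. -301.]
-70 155 [-9.8  9.9 18.6] [ 646. -311.]
-60 157 [-9.9 10.  18.7] [ 646. -321.]
-50 152 [-9.1 23.9 18.6] [ 647. -331.]
-40 171 [-9.2 24.  19. ] [ 647. -341.]
-30 164 [-9.7 23.9 18.6] [ 647. -351.]
-20 157 [-9.2  9.6 18.8] [ 648. -361.]
-10 140 [-9.1  9.2 18.8] [ 648. -371.]
0 157 [-9.5  8.9 18.5] [ 648. -381.]
10 141 [-9.7  9.7 18.6] [ 649. -391.]
20 81 [-14.8   6.1  11.8] [ 649. -401.]
30 116 [-9.6 10.9 10.2] [ 649. -411.]
40 237 [-17.1  18.9   6.2] [ 650. -421.]
50 297 [-19.6  19.1   6.2] [ 650. -431.]
60 163 [-12.8  12.9   6.1] [ 650. -441.]
70 27 [-14.3   4.8   5.9] [ 651. -451.]
clod [ 669.48555139 -409.97624901   15.04340787] [ 759.94886814 -315.062787     48.77550008] [ 701.65512925 -350.11246948   37.64257709]
-400 758.5785712413866
-380 685.8613852694999
-370 675.9341388574331
-360 671.5490017150998
-350 669.5087042972857
-340 669.514053225432
-330 673.5826741540426
-320 681.1032687189091
```

View pics/t2.png

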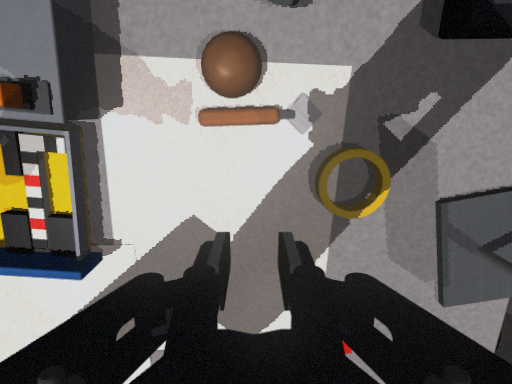

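```bash
python3 - <<'E'
from h import *
n="trowel"; TOOLS[n]["w"]=5  # opens to 29 beside the clod
th=-1.537; c=np.array([648.4,-381.3])+6*np.array([np.cos(th),np.sin(th)])-[1.5,0]
g=pick(n,(c,th,150,18,19)); TOOLS[n]["w"]=20
s=sensors.read_state()
if s["grip_width"]>10 and not place(n,*g,dx=6): release(n); check(n,"c_t")
E
```

```text
trowel grip at [ 648.1 -388.    29.8] False width 17.9 F 80.2
 lifted width 17.6 79.7471022605896
 over pocket width 17.9
 down False [561.8 -48.1  43.6] target z 43.5 [-1.3  0.3  2.2] 17.5
 check trowel n 873 Y c 0.4 top z [28.4 31.2 32.5]
  z along [31.2 31.2 31.4 30.5] y along [ 1.   0.9 -0.1  0.9]
```

```bash
python3 - <<'E'
from h import *
up(240); p=(X0-85)*UX+50*UY; ctrl.move_ptp([*p,250],Rd(AD-np.pi/2)); grab("wrist","v1"); print(sensors.read_state()["t"])
grab("top","v_top")
E
```

```text
85.0917
```

View pics/v1.png

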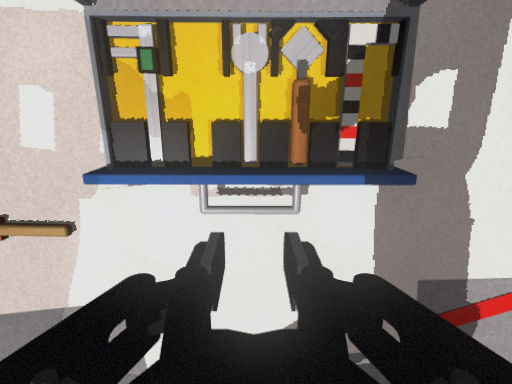

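```bash
python3 - <<'E'
from h import *
np.set_printoptions(precision=1,suppress=True)
a=AD; ux=np.array([*UX,0])
p=np.array([433.4,20.4,48])
ctrl.gripper_to(28,60); ctrl.move_ptp(p+[0,0,100],Rd(a)); ctrl.move_l(p,vel=80,threshold=15); ctrl.gripper_to(5,50)
for k,v in((150,70),(172,40),(186,15)):
    hit=ctrl.move_l(p+ux*k,vel=v,threshold=25); s=sensors.read_state(); print(k,hit,(s["eef_pos"]-p)@ux,s["force"],s["grip_width"])
    if hit:break
E
```

```text
150 False 150.02348339999043 [-2.  -0.3  6.4] 7.981005847137934
172 False 172.5909237223487 [-0.9 -0.2  4.9] 7.886720221894744
186 False 180.74026322314813 [-14.9   0.   19.1] 8.154589875845222
```

```bash
python3 - <<'E'
from h import *
np.set_printoptions(precision=1,suppress=True)
ctrl.gripper_to(26); up(200); ctrl.gripper_to(0)
for i,x in enumerate((580,550)):
    ctrl.move_ptp([x,-140,240],Rd(AD-np.pi/2)); im,d,C=grab("wrist",f"k{i}"); P=cloud(C,d)
    hsv=cv2.cvtColor(im,cv2.COLOR_RGB2HSV); hh=hsv[...,0]
    o=(hh>4)&(hh<20)&(hsv[...,1]>150)&(P[...,2]>98)&(P[...,2]<112); Q=P[o]; X=Q[:,:2]@UX;Y=Q[:,:2]@UY
    print("knob",o.sum(),np.median(Q,0),"X",np.percentile(X,[2,98]),"Y",np.percentile(Y,[2,98]))
    r=((hh<4)|(hh>174))&(hsv[...,1]>150)&(P[...,2]>68)&(P[...,2]<95)&(P[...,0]>600); R=P[r]
    if len(R): print("red",len(R),np.median(R,0),"X",np.median(R[:,:2]@UX),"Y",np.percentile(R[:,:2]@UY,[2,98]))
    b=(hh>100)&(hh<125)&(hsv[...,1]>130)&(P[...,2]>54)&(P[...,2]<66); B=P[b]; print("front X",np.median(B[:,:2]@UX))
E
```

```text
knob 408 [ 666.7 -150.5  104.9] X [666.9 686.5] Y [-101.7  -89.2]
red 165 [671.3 -98.9  76.6] X 677.0783543182213 Y [-50.1 -37. ]
front X 650.6007962538214
knob 468 [ 666.1 -150.3  105. ] X [667.1 685.7] Y [-101.7  -88.9]
red 184 [671.3 -99.   76.7] X 677.341960193462 Y [-50.2 -36.9]
front X 650.6891568711122
```

View pics/k1.png

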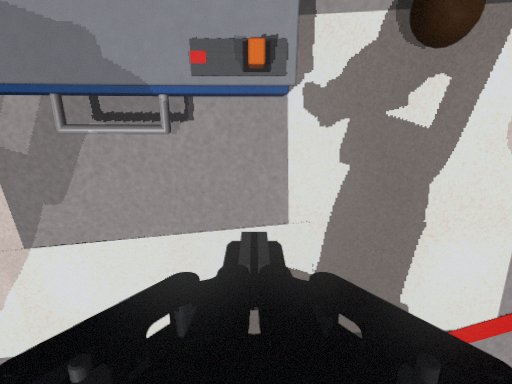

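```bash
python3 - <<'E'
from h import *
np.set_printoptions(precision=1,suppress=True)
k=np.array([*(676.7*UX-95.4*UY),109]); uy=np.array([*UY,0])
ctrl.gripper_to(34,40); ctrl.move_ptp(k+[0,0,60],Rd(AD-np.pi/2)); print(ctrl.move_l(k,vel=60,threshold=12))
ctrl.gripper_to(5,40); print(sensors.read_state()["grip_width"])
for s_ in (30,40,43):
    hit=ctrl.move_l(k+uy*s_,vel=25,threshold=25); s=sensors.read_state(); print(s_,hit,(s["eef_pos"]-k)@uy,s["force"],s["grip_width"])
    if hit:break
ctrl.gripper_to(34); up(220)
ctrl.move_ptp([550,-140,240],Rd(AD-np.pi/2)); im,d,C=grab("wrist","k3"); P=cloud(C,d)
hsv=cv2.cvtColor(im,cv2.COLOR_RGB2HSV); hh=hsv[...,0]
o=(hh>4)&(hh<20)&(hsv[...,1]>150)&(P[...,2]>98)&(P[...,2]<112); print("knob Y",np.percentile(P[o][:,:2]@UY,[2,98]))
b=(hh>100)&(hh<125)&(hsv[...,1]>130)&(P[...,2]>54)&(P[...,2]<66); print("front X",np.median(P[b][:,:2]@UX), s["t"])
E
```

```text
False
12.626340749397743
30 False 30.180315737353585 [-1.1 -0.5  5.5] 13.022726057593024
40 False 36.15306561584087 [-2.2 -8.7  4.3] 13.299575887030455
43 False 36.40279785613235 [ -2.1 -16.6   2.1] 13.04277305669322
knob Y [-66.5 -53.3]
front X 650.6867939097486 100.5917
```

```bash
python3 - <<'E'
from h import *
np.set_printoptions(precision=1,suppress=True)
k=np.array([*(676.7*UX-59.9*UY),114]); uy=np.array([*UY,0])
ctrl.gripper_to(0); st=k-uy*45; ctrl.move_ptp(st+[0,0,80],Rd(AD)); print(ctrl.move_l(st,vel=80,threshold=12))
hit=ctrl.move_l(k+uy*2,vel=20,threshold=30); s=sensors.read_state(); print(hit,(s["eef_pos"]-k)@uy,s["force"])
ctrl.move_l(s["eef_pos"]-uy*15); up(220)
ctrl.move_ptp([550,-140,240],Rd(AD-np.pi/2)); im,d,C=grab("wrist","k4"); P=cloud(C,d)
hsv=cv2.cvtColor(im,cv2.COLOR_RGB2HSV); hh=hsv[...,0]
o=(hh>4)&(hh<20)&(hsv[...,1]>150)&(P[...,2]>98)&(P[...,2]<112); print("knob Y",np.percentile(P[o][:,:2]@UY,[2,98]))
b=(hh>100)&(hh<125)&(hsv[...,1]>130)&(P[...,2]>54)&(P[...,2]<66); print("front X",np.median(P[b][:,:2]@UX), s["t"])
E
```

```text
False
True -17.341371024269886 [ 0.2 -2.4  1.5]
knob Y [-66.4 -53.3]
front X 650.654058665525 107.15
```

View pics/k4.png

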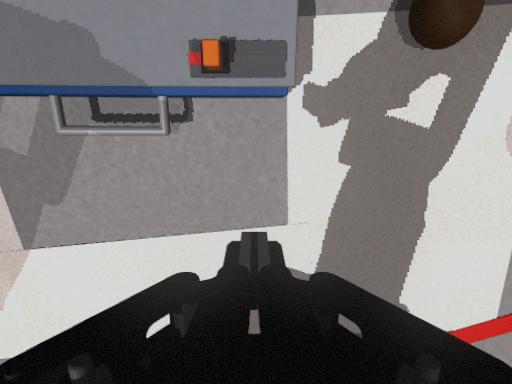

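```bash
python3 -c "
from h import *
print(ctrl.finish_job())"
```

```text
the job is handed in; nothing more can be done
None
```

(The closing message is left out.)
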